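# Open the spring-locked sliding lid of a counter display case

### The job

A customer wants to see the paint tubes in the display case, so open it: press down the brass spring catch that stands in the finger hole of the sliding lid and, keeping it down, push the lid over it and on, all the way back to its stop, so that the catch springs up again in front of the lid and keeps it open. Only press and push, without forcing anything; do not pick up or shift the tubes in the case or the things standing round it.

Things in the scene. Friction and masses are not known exactly. Their poses are not given: they have to be found in the camera images.
- case: light wooden display case, fixed, 320 long (x) x 150 wide (y) x 70 mm high, grey metal tracks on its long sides (lips 62 mm and more off the centre line). Origin: centre of its underside, on the counter. x points along the case the way the lid opens, away from the end with the finger hole; z up. A fixed clear pane, top 50 mm above the counter, covers the rear half; the lid slides over it.
- finger_hole (a point): centre of the finger hole, level with the lid's top; moves with the lid. The hole goes through the black front part of the lid, 48 mm along the case's x, 44 mm across. Lid underside 57 mm, top 65 mm above the counter. In front of the hole: a 14 mm strip, then the lid's front edge. Under the hole, round the catch, the case's block reaches up to 47.5 mm; the bay walls behind it 42 mm.
- catch_top (a point): centre of the flat top of the brass spring catch, 64.5 mm above the counter when up; moves with it. 36 mm along the case's x, 22 mm across; it stands in the hole 1.5 mm behind the hole's front edge (4.5 mm nearer the front than the hole's centre). Up, it stops the lid. Down 8 mm or more, the lid's front strip passes over it and then keeps it down.
- catch (a joint): how far the catch is pressed down, m: 0 up, 0.010 at its bottom stop. The spring pushes back with 3.5 N at the top, 7 N at the bottom. It reads about 0.0075 under the lid's strip.
- lid (a joint): how far the lid has slid open along the case's x, m: 0 shut, 0.150 at its rear stop. It takes about 2 N to slide and stays where it is left. From 0.052 on, the strip has passed the catch, which springs up in front of the lid's front edge and keeps it from sliding shut.
- tube_crimson: paint tube with a crimson band, 115 x 38 x 30, lying in a bay of the case under the lid; not to be picked up or shifted (sizes in mm). Origin: centre of its underside.
- tube_blue: paint tube with a blue band, 109 x 36 x 28, lying in the other bay of the case under the lid; not to be picked up or shifted (sizes in mm). Origin: centre of its underside.
- stapler: red stapler, 126 x 34 x 52, standing on the counter; a bystander (sizes in mm). Origin: centre of its underside.
- masking_tape: roll of cream masking tape, 99 across, 24 high, lying on the counter; a bystander (sizes in mm). Origin: centre of its underside.
- jar_teal: acrylic jar with a teal lid, 62 across, 72 high; a bystander (sizes in mm). Origin: centre of its underside.
- jar_white: acrylic jar with a white lid, 60 across, 80 high; a bystander (sizes in mm). Origin: centre of its underside.
- tube_green: paint tube with a green band, 103 x 36 x 28, lying on the counter; a bystander (sizes in mm). Origin: centre of its underside.

How it is judged (in metres and radians):
On the way, in this order (a step that is already met when the one before it is completed fails the run):
1. the catch is pressed down while the lid is still shut (value of joint catch above 0.007 m and value of joint lid below 0.008 m), for 0.05 s.
2. the lid slides over the catch, which is kept down (value of joint lid between 0.02 and 0.052 m and value of joint catch above 0.006 m), for 0.02 s.
At the end, for the whole second after the job is handed in: The lid stands fully open (within 7 mm of its rear stop) and at rest, the catch has sprung up again (within 1.5 mm of its top position), and the tubes and bystanders lie within 30 mm of where they were (value of joint lid above 0.143 m and value of joint catch below 0.0015 m and velocity of joint lid between -0.01 and 0.01 m/s and distance of each of tube_crimson, tube_blue, stapler, masking_tape, jar_teal, jar_white, tube_green from where it was at the start of the episode below 0.03 m); the robot touches nothing.
It fails at once if a tube or a thing round the case is picked up or shifted by more than 30 mm (distance of any of tube_crimson, tube_blue, stapler, masking_tape, jar_teal, jar_white, tube_green from where it was at the start of the episode above 0.03 m).
It fails at once if the case, lid or catch is forced (more than 60 N from the robot) (contact force between any of the fingers, the arm and case above 60 N).
It also fails if it takes over 35 s, if anything falls off the work surface, if the arm or the gripper's body presses on something with over 40 N, if the wrist force passes 120 N, or if a joint passes its speed limit or range.

### The arm

A 6-joint arm with a two-finger parallel gripper is mounted at the origin on a cart in front of the work surface, level with it; the furniture and walls round the work are solid. World frame = base frame: x ahead of the robot, y to its left, z up, the work surface at z = 0. Lengths are in m, angles in degrees, forces in N, time in s.
With the tool pointing down it reaches from about 0.4 to 0.825 m from the base axis. Payload 7 kg.
Tool frame: the origin (TCP) lies between the finger pads; the fingertips stand ctrl.nose_length ahead of it and the grasp point (between the pads) lies 2 mm behind it (ctrl.nose_length is the distance from the TCP to the fingertips, in m); z points along the fingers, y is the line along which they close (so a half turn about z gives the same grasp; the last joint's range is limited). The gripper opens to 88 mm and grips with 3 to 60 N. Pads are 19 mm wide; open, the fingers measure 130 mm over their backs; the gripper's body (78 mm by 193 mm) begins 47 mm behind the grasp point.
Start: joints at [87.554, 20.546, 0.682, 0, -70.136, -16.507], TCP at [0.219, 0.638, 0.244] pointing down, gripper open.
Joint ranges: [-176.03, 176.03], [-82.01, 121.73], [-58.28, 71.71], [-173.87, 95.51], [-174.79, -0.11], [-173.66, 173.66]. Speed limits (degrees/s): [136.94, 136.94, 172.46, 180, 180, 180].

### API

Orientations are given as [roll, pitch, yaw] about the fixed x, y, z axes, in that order (R = Rz(yaw) Ry(pitch) Rx(roll)).
In Python, from plant import ctrl gives the robot as it stands.
- The arm moves only by the tool apply_moves, never from a script. Its argument "commands" is a list of rows, each a list of 3 entries, a list of its own where there are three numbers: the shift along the world's x, y, z in cm, then the turn about the world's z in rad, then the closure, from 0 (fully open) to 1 (shut). In form: [[[x, y, z], turn, jaw], ...]. A call has 1 to 20 rows; each row is the pose to reach, as a shift and turn from the pose commanded when the call began; what a row does not reach only later rows make up. A row lasts 1/12 s, in which the tool goes at most 41.7 mm and 7.16 degrees, less where a joint would pass 70% of its speed; a pose out of reach is approached as far as the arm can. A call with a gripper value outside its range is refused whole. The fingers move at their own pace and stop on an object; the grip force is fixed at half the most. Time passes only in rows, so rows that repeat a pose let the fingers close. It gives the time, the measured TCP pose, the force, the opening and the grip force at its end, in the units of the state.
- ctrl.get_obs(): the state, without advancing time (a new reading comes with each control period).
- ctrl.snapshot(name): name is "side" or "top" or "wrist"; returns a dict with "img" (384x512x3 uint8, red, green, blue), "fx", "fy", "cx", "cy" (pixels), "dist_coeffs" ([k1, k2, p1, p2, k3] as OpenCV has them; the pictures are not rectified), "T" (4x4, takes a point from camera to world coordinates). Camera axes: x right, y up, looking along -z (the intrinsics and any distortion apply to the point x, -y, -z); pixel columns grow to the right and rows downward; lengths in m; the calibration is good to about 2 mm. A picture is of the moment at which its call begins. There is no depth.
- ctrl.close_job(): hands the job in; it is judged then, once.
Trained networks look in a picture, given as the dict that the camera call returned (one of the last four; its "shot" number tells which), for a name from the list of things; names that differ only in an ending like _2 or _b are one class to them, and where a whole thing is asked for, a point or a joint stands for the part that bears it (a point fixed in the world has none). Each returns a list of dicts, best first, with "score" (0 to 1); they miss things now and then, are a little off and sometimes report something else, mostly with a low value. They report only what shows in the picture. A call takes as long as a camera call.
- ctrl.search_frame(picture, target): "at" ([column, row] in pixels, amid what is visible of it).
- ctrl.spot_point(picture, target): "at" ([column, row] in pixels: a listed point, or the origin of a listed thing).
The state is a dict: "clock": time; "joint_pos": joint angles; "qvel": joint speeds; "tau": joint torques, N m; "tool_pos": TCP position; "orientation": TCP orientation; "force": force on the tool from outside, world axes, zero at the start; "moment": the same for the moment, N m; "opening": finger opening in m; "gripper_force": force on a finger pad.
Only numpy, scipy, OpenCV 4.12 (cv2) and the standard library are available. Lean on these libraries where they do the work, as an engineer would, in place of code of your own. Each camera call takes 0.05 s, during which the arm holds its last target. There are 200 camera calls.

## Working session

There is one attempt and no reset: what is moved stays moved. The work goes in short steps, Python scripts to look and compute and a tool call to move; the robot and the scene stay as the last step left them, time stands still between calls to the robot, and variables do not carry over. Pictures are saved under pics/ and viewed, at most 10 in all, crops included, and the job is handed in when it is done.

Besides the shell and the picture viewer there is one more tool, called after "Request:" by a JSON object that holds its "method" and its "body", one argument or row to a line. apply_moves: Moves the arm, as the interface text tells. Its arguments: {"type":"object","properties":{"commands":{"type":"array"}},"required":["commands"]}

```bash
mkdir -p pics; cat > h.py <<'E'
import numpy as np, cv2
from plant import ctrl
def ray(s,uv):
    K=np.array([[s["fx"],0,s["cx"]],[0,s["fy"],s["cy"]],[0,0,1.]])
    p=cv2.undistortPoints(np.array([[uv]],float),K,np.array(s["dist_coeffs"],float))[0,0]
    T=np.array(s["T"]); d=T[:3,:3]@np.array([p[0],-p[1],-1]); return T[:3,3],d
def atz(s,uv,z):
    o,d=ray(s,uv); return o+d*(z-o[2])/d[2]
def save(s,n): cv2.imwrite(f"pics/{n}.png",s["img"][:,:,::-1])
E
python3 - <<'E'
from h import *
np.set_printoptions(precision=4,suppress=True)
print(ctrl.nose_length,ctrl.get_obs())
for c in ["top","side","wrist"]:
    s=ctrl.snapshot(c); save(s,c+"0"); print(c,np.array(s["T"])[:3,3])
    for t,z in [("finger_hole",.065),("catch_top",.0645),("case",0),("stapler",0),("jar_teal",0),("jar_white",0),("masking_tape",0),("tube_green",0)]:
        for r in ctrl.spot_point(s,t)[:2]: print(t,r["at"],round(r["score"],2),atz(s,r["at"],z))
E
```

```text
0.017 {'clock': 0.0, 'joint_pos': array([ 87.5514,  20.5919,   0.6347,  -0.0185, -70.1371, -16.5081]), 'qvel': array([-0.126 , -0.0089, -0.0271, -0.047 ,  0.0683, -0.0209]), 'tau': array([  0.0009, -58.2722,  29.305 ,   6.9975,   0.007 ,  -0.0001]), 'tool_pos': array([0.2191, 0.638 , 0.2426]), 'orientation': array([179.9046,  -0.0101, -18.963 ]), 'force': array([ 0.4146, -0.1659,  0.0851]), 'moment': array([ 0.0021,  0.0106, -0.0209]), 'gripper_force': 0.0, 'opening': 0.08791565505993111}
top [0.4199 0.2444 1.2445]
finger_hole [260.7, 209.9] 0.94 [0.4475 0.2029 0.065 ]
case [251.7, 179.7] 0.85 [0.5458 0.2295 0.    ]
stapler [335.1, 222.7] 0.95 [ 0.4084 -0.0381  0.    ]
jar_teal [152.6, 189.1] 0.93 [0.5146 0.5469 0.    ]
jar_white [158.2, 164.9] 0.95 [0.5927 0.5303 0.    ]
masking_tape [151.6, 226.0] 0.57 [0.3968 0.548  0.    ]
tube_green [364.0, 193.3] 0.78 [ 0.5031 -0.1334  0.    ]
side [ 0.0864 -0.5519  0.7194]
catch_top [235.1, 198.3] 0.4 [0.4317 0.1981 0.0645]
case [272.0, 193.6] 0.69 [0.5655 0.2369 0.    ]
case [234.4, 197.8] 0.39 [0.465 0.275 0.   ]
stapler [270.2, 276.3] 0.69 [ 0.4044 -0.0215  0.    ]
jar_teal [214.5, 148.2] 0.81 [0.5289 0.5471 0.    ]
jar_white [236.3, 140.5] 0.93 [0.6143 0.5536 0.    ]
masking_tape [176.4, 157.7] 0.87 [0.3979 0.5592 0.    ]
tube_green [336.0, 286.7] 0.77 [ 0.5134 -0.122   0.    ]
wrist [0.2817 0.616  0.3841]
```

```bash
python3 - <<'E'
import cv2,numpy as np
a=cv2.imread("pics/top0.png")[100:290,120:400]; b=cv2.imread("pics/side0.png")[110:300,150:430]
cv2.imwrite("pics/c0.png",np.vstack([cv2.resize(x,(800,543))[:, :] for x in (a,b)])[:, :].repeat(1,0)) if 0 else None
cv2.imwrite("pics/ct.png",cv2.resize(a,(800,543),interpolation=cv2.INTER_CUBIC)); cv2.imwrite("pics/cs.png",cv2.resize(b,(800,543),interpolation=cv2.INTER_CUBIC))
E
```

```text
(no output)
```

View pics/ct.png

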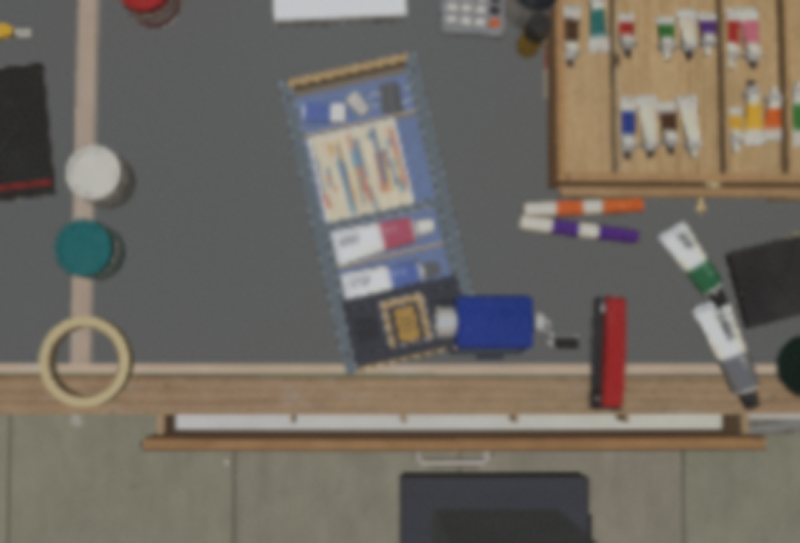

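View pics/cs.png

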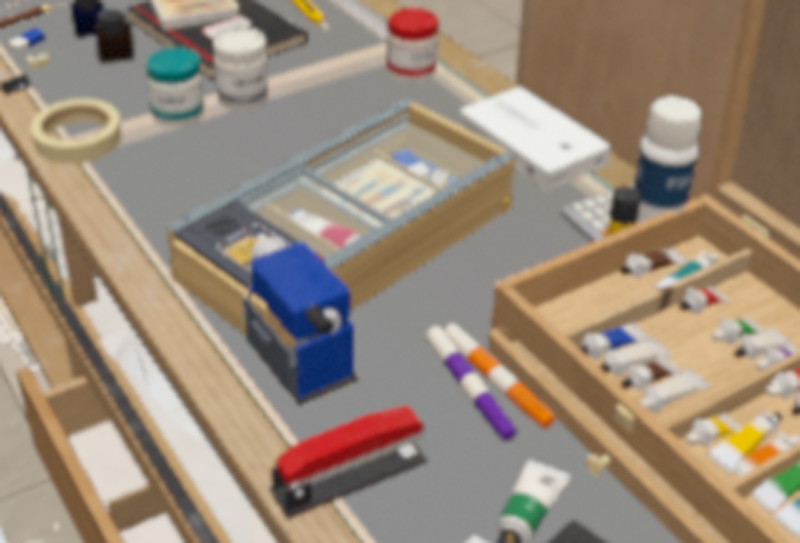

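The top crop shows the case running from its front at (350–465, 370–340) to its rear at (290–410, 85–60), with a yaw of about 12°. The brass catch is in the hole at (407, 322). A blue sharpener stands right of the hole at (495, 322), so I'll bring the fingers in closed with tool y along the case's x.

Request:
{"method": "apply_moves", "body": {
  "commands": [
    [[24, -36, 0], -1.03, 1],
    [[24, -36, 0], -1.03, 1],
    [[24, -36, 0], -1.03, 1],
    [[24, -36, 0], -1.03, 1],
    [[24, -36, 0], -1.03, 1],
    [[24, -36, 0], -1.03, 1],
    [[24, -36, 0], -1.03, 1],
    [[24, -36, 0], -1.03, 1],
    [[24, -36, 0], -1.03, 1],
    [[24, -36, 0], -1.03, 1],
    [[24, -36, 0], -1.03, 1],
    [[24, -36, 0], -1.03, 1],
    [[24, -36, 0], -1.03, 1],
    [[24, -36, 0], -1.03, 1],
    [[24, -36, 0], -1.03, 1],
    [[24, -36, 0], -1.03, 1]
  ]
}}

```text
clock: 2.68
tool_pos: [0.4588, 0.2793, 0.2435]
orientation: [180.0, 0.0, -77.9]
force: [0.6, 0.0, 0.4]
opening: 0.0002
gripper_force: 0.0
```

```bash
python3 - <<'E'
from h import *
np.set_printoptions(precision=4,suppress=True)
o=ctrl.get_obs(); print(o["clock"],o["tool_pos"],o["orientation"],o["opening"],o["joint_pos"])
s=ctrl.snapshot("wrist"); save(s,"w1"); np.save("w1.npy",s,allow_pickle=True); print(np.array(s["T"]))
for t,z in [("finger_hole",.065),("catch_top",.0645)]:
    for r in ctrl.spot_point(s,t)[:2]: print(t,r["at"],round(r["score"],2),atz(s,r["at"],z))
cv2.imwrite("pics/w1b.png",cv2.resize(s["img"][:,:,::-1],(800,600),interpolation=cv2.INTER_CUBIC))
E
```

```text
2.6833 [0.4588 0.2793 0.2435] [179.9982   0.0026 -77.8817] 0.00024863364823874345 [ 52.2521   7.5548 -16.7206  -0.0034 -65.7243 -40.1324]
[[-0.9775  0.2043  0.0516  0.4733]
 [-0.2107 -0.9483 -0.2374  0.2143]
 [ 0.0004 -0.2429  0.97    0.384 ]
 [ 0.      0.      0.      1.    ]]
catch_top [291.3, 100.7] 0.94 [0.436  0.1973 0.0645]
catch_top [177.2, 103.7] 0.71 [0.5457 0.2237 0.0645]
```

View pics/w1b.png

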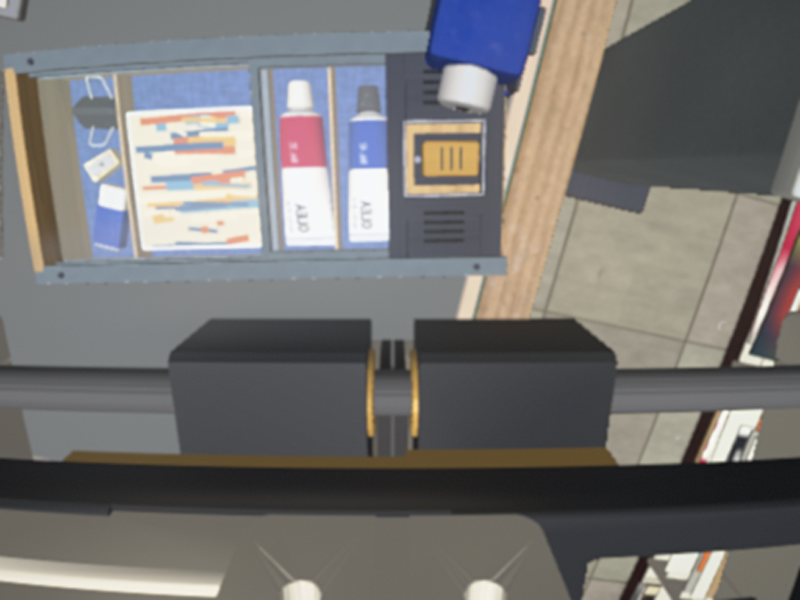

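The wrist view shows the hole at about (404–485, 121–195) in the 800 px image, with the brass catch at (422–480, 139–178). The sharpener's white spout at (467, 88) overhangs the lid beside the hole. I need the spout's height and the projected size of the fingers.

```bash
python3 - <<'E'
from h import *
np.set_printoptions(precision=4,suppress=True)
s=np.load("w1.npy",allow_pickle=True).item(); k=512/800
print(s["fx"],s["dist_coeffs"])
for n,uv,z in [("hole",(444,158),.065),("hFL",(486,121),.065),("hFR",(484,195),.065),("hRR",(403,194),.065),("hRL",(404,122),.065),("catch",(451,158),.0645),
  ("tr0",(44,272),.07),("tr1",(505,260),.07),("tr2",(15,68),.07),("tr3",(428,42),.07),("lidrear-",(388,53),.065),("lidrear+",(389,255),.065),("lidfront+",(502,255),.065)]:
    print(n,atz(s,np.array(uv)*k,z))
# finger tip px width
for uv in [(172,360),(372,325),(413,325),(613,360),(392,325)]:
    print(uv,atz(s,np.array(uv)*k,.2435-.017), atz(s,np.array(uv)*k,.2455))
# spout heights: triangulate from top & wrist
t=ctrl.snapshot("top");sd=ctrl.snapshot("side")
save(t,"top1");save(sd,"side1")
a=t["img"][190:240,235:315,::-1];b=sd["img"][170:255,215:290,::-1]
cv2.imwrite("pics/t1.png",np.hstack([cv2.resize(a,(440,275),interpolation=cv2.INTER_CUBIC),cv2.resize(b,(330,374),interpolation=cv2.INTER_CUBIC)[:275] if 0 else np.zeros((275,0,3),np.uint8)]))
c=np.zeros((600,800,3),np.uint8); c[:275,:440]=cv2.resize(a,(440,275),interpolation=cv2.INTER_CUBIC); c[:510,440:800]=cv2.resize(b,(450,510),interpolation=cv2.INTER_CUBIC)[:,:360]
c[280:600,:440]=cv2.resize(s["img"][0:160,235:455,::-1],(440,320),interpolation=cv2.INTER_CUBIC)
cv2.imwrite("pics/m1.png",c)
E
```

```text
314.98891766915636 [-0.0803  0.      0.      0.      0.    ]
hole [0.4429 0.1993 0.065 ]
hFL [0.4225 0.1717 0.065 ]
hFR [0.4125 0.2162 0.065 ]
hRR [0.4633 0.2266 0.065 ]
hRL [0.4722 0.1833 0.065 ]
catch [0.4385 0.1983 0.0645]
tr0 [0.6911 0.3259 0.07  ]
tr1 [0.3896 0.2535 0.07  ]
tr2 [0.7205 0.1974 0.07  ]
tr3 [0.4682 0.1356 0.07  ]
lidrear- [0.4904 0.1457 0.065 ]
lidrear+ [0.4637 0.2671 0.065 ]
lidfront+ [0.3911 0.2513 0.065 ]
(172, 360) [0.5347 0.2921 0.2265] [0.5273 0.2828 0.2455]
(372, 325) [0.4692 0.2648 0.2265] [0.4697 0.2587 0.2455]
(413, 325) [0.4557 0.2619 0.2265] [0.4578 0.2561 0.2455]
(613, 360) [0.3847 0.2598 0.2265] [0.3954 0.2543 0.2455]
(392, 325) [0.4626 0.2634 0.2265] [0.4639 0.2574 0.2455]
```

View pics/m1.png

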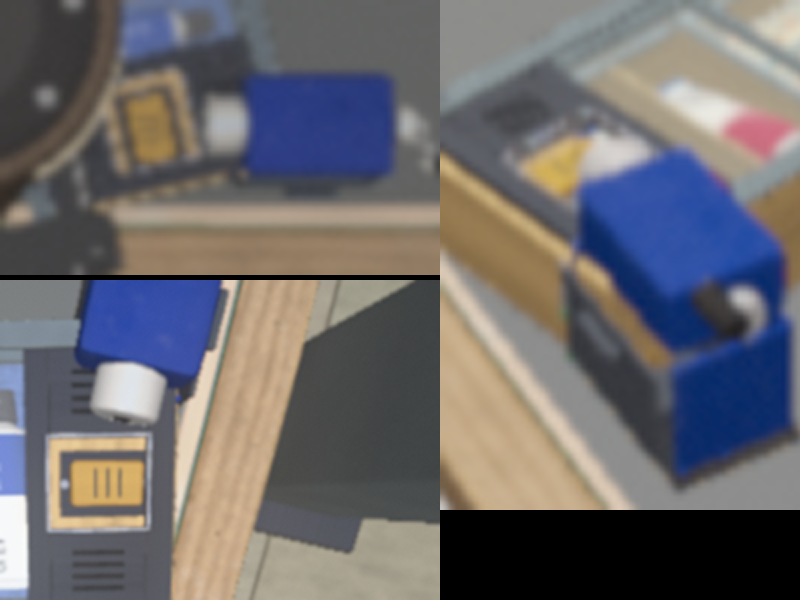

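```bash
python3 - <<'E'
from h import *
np.set_printoptions(precision=4,suppress=True)
s=np.load("w1.npy",allow_pickle=True).item(); t=ctrl.snapshot("top");sd=ctrl.snapshot("side")
T=lambda x,y:(235+x*80/440,190+y*50/275); W=lambda x,y:(235+x/2,(y-280)/2); S=lambda x,y:(215+(x-440)/6,170+y/6)
def tri(obs):
    A=np.zeros((3,3));b=np.zeros(3)
    for c,uv in obs:
        o,d=ray(c,uv);d=d/np.linalg.norm(d);P=np.eye(3)-np.outer(d,d);A+=P;b+=P@o
    p=np.linalg.solve(A,b);return p,[round(1e3*np.linalg.norm((np.eye(3)-np.outer(d/np.linalg.norm(d),d/np.linalg.norm(d)))@(p-o)),1) for o,d in [ray(c,u) for c,u in obs]]
print("spout end mid",tri([(t,T(205,125)),(s,W(125,415))]))
print("spout mid",tri([(t,T(228,122)),(s,W(128,385)),(sd,S(612,152))]))
print("box near corner rear",tri([(t,T(248,75)),(s,W(80,355))]))
print("box near corner front",tri([(t,T(245,175)),(s,W(188,385)),(sd,S(582,190))]))
c=sd["img"][60:260,120:320,::-1]; cv2.imwrite("pics/s2.png",cv2.resize(c,(600,600),interpolation=cv2.INTER_CUBIC))
E
```

```text
spout end mid (array([0.4391, 0.1684, 0.0807]), [np.float64(0.5), np.float64(0.5)])
spout mid (array([0.4402, 0.1585, 0.0973]), [np.float64(0.9), np.float64(2.7), np.float64(2.9)])
box near corner rear (array([0.4657, 0.145 , 0.0731]), [np.float64(0.6), np.float64(0.6)])
box near corner front (array([0.4154, 0.1494, 0.0931]), [np.float64(3.8), np.float64(2.3), np.float64(2.6)])
```

View pics/s2.png

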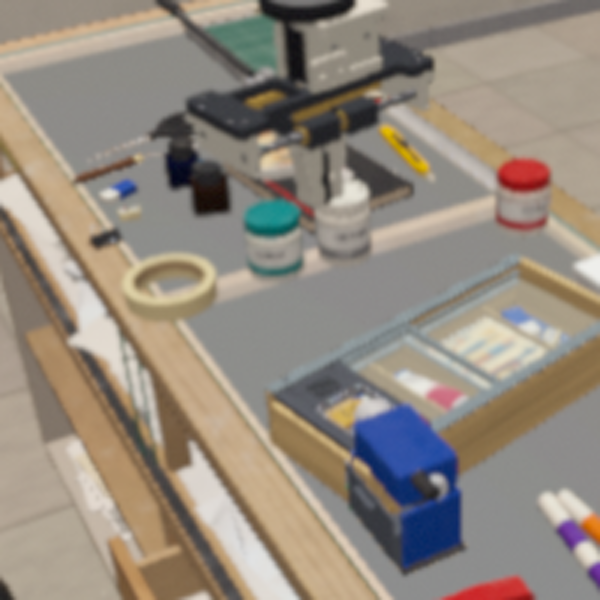

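The side crop shows the closed fingers as a slim column at about (320, 170) and the sharpener lower than the gripper body will be. I'll take one closer wrist look to pin down the hole.

Request:
{"method": "apply_moves", "body": {
  "commands": [
    [[-2, 0, -3], 0, 1],
    [[-2, 0, -6], -0.005, 1],
    [[-2, 0, -7], -0.005, 1],
    [[-2, 0, -7], -0.005, 1],
    [[-2, 0, -7], -0.005, 1],
    [[-2, 0, -7], -0.005, 1]
  ]
}}

```text
clock: 3.53
tool_pos: [0.4403, 0.2792, 0.1751]
orientation: [-179.9, 0.0, -78.2]
force: [-0.1, 0.4, 0.9]
opening: 0.0007
gripper_force: 0.0
```

```bash
python3 - <<'E'
from h import *
np.set_printoptions(precision=4,suppress=True)
o=ctrl.get_obs(); print(o["clock"],o["tool_pos"],o["orientation"],o["force"])
s=ctrl.snapshot("wrist"); save(s,"w2"); np.save("w2.npy",s,allow_pickle=True)
for t,z in [("finger_hole",.065),("catch_top",.0645)]:
    for r in ctrl.spot_point(s,t)[:1]: print(t,r["at"],round(r["score"],2),atz(s,r["at"],z))
cv2.imwrite("pics/w2b.png",cv2.resize(s["img"][0:192,156:412,::-1],(800,600),interpolation=cv2.INTER_CUBIC))
E
```

```text
3.5333 [0.4403 0.2792 0.1751] [-179.8922    0.0445  -78.2351] [-0.1106  0.3931  0.9298]
catch_top [274.5, 89.5] 0.62 [0.4399 0.1956 0.0645]
```

View pics/w2b.png

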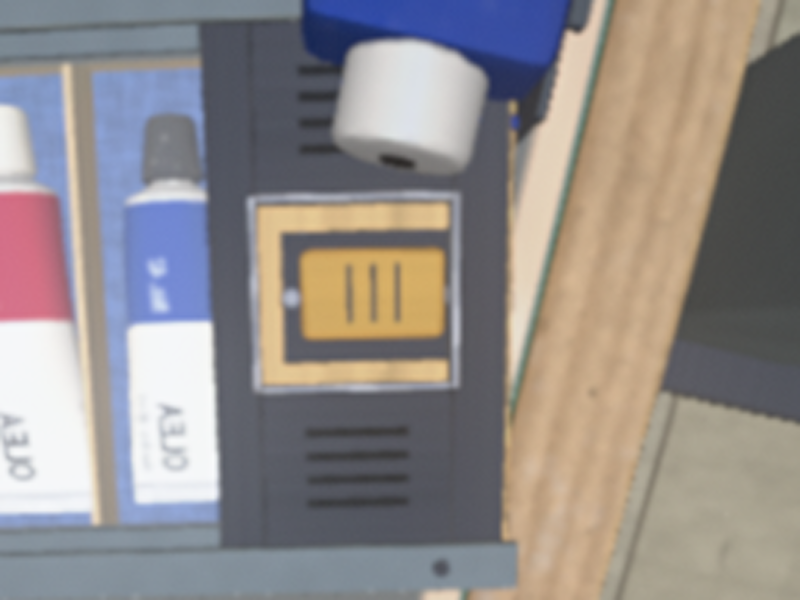

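Here the hole spans (255–455, 201–385) in the crop, the catch (300–446, 247–340), and the spout's lower end is at (405, 165).

```bash
python3 - <<'E'
from h import *
np.set_printoptions(precision=4,suppress=True)
s=np.load("w2.npy",allow_pickle=True).item()
f=lambda u,v,z:atz(s,(156+u*.32,v*.32),z)
C=[f(*p,.065) for p in [(255,202),(455,200),(454,384),(259,386)]]
print(C,np.mean(C,0),"len",np.linalg.norm(C[0]-C[1]),np.linalg.norm(C[1]-C[2]))
K=[f(*p,.0645) for p in [(300,247),(446,247),(446,340),(301,340)]]
k=np.mean(K,0);print(k,np.linalg.norm(K[0]-K[1]),np.linalg.norm(K[1]-K[2]))
d=f(212,545,.065)-f(203,25,.065);print("yaw",np.degrees(np.arctan2(-d[0],d[1])))
d=f(0,522,.065)-f(500,545,.065);d=f(0,560,.07)-f(510,548,.07);print(np.degrees(np.arctan2(d[1],d[0])))
print("hole from catch",k+.0045*np.array([np.cos(.22),np.sin(.22),0]))
E
```

```text
[array([0.4712, 0.1835, 0.065 ]), array([0.4239, 0.173 , 0.065 ]), array([0.4138, 0.2159, 0.065 ]), array([0.4615, 0.2265, 0.065 ])] [0.4426 0.1997 0.065 ] len 0.04839137736642346 0.04410053575724445
[0.4384 0.1987 0.0645] 0.03569261443272615 0.022325161035271473
yaw 11.839045938439062
13.194062770932545
hole from catch [0.4428 0.1997 0.0645]
```

Request:
{"method": "apply_moves", "body": {
  "commands": [
    [[0.2, -4, 0], 0.01, 1],
    [[0.2, -7.7, 0], 0.01, 1],
    [[0.2, -7.7, 0], 0.01, 1],
    [[0.2, -7.7, -3], 0.01, 1],
    [[0.2, -7.7, -6], 0.01, 1],
    [[0.2, -7.7, -8], 0.01, 1],
    [[0.2, -7.7, -8.8], 0.01, 1],
    [[0.2, -7.7, -8.8], 0.01, 1],
    [[0.2, -7.7, -8.8], 0.01, 1],
    [[0.2, -7.7, -8.8], 0.01, 1]
  ]
}}

```text
clock: 4.52
tool_pos: [0.4422, 0.2022, 0.087]
orientation: [-179.9, 0.1, -77.7]
force: [1.2, -0.5, -0.1]
opening: -0.0001
gripper_force: 0.0
```

Request:
{"method": "apply_moves", "body": {
  "commands": [
    [[0, 0, -0.3], 0, 1],
    [[0, 0, -0.5], 0, 1],
    [[0, 0, -0.6], 0, 1],
    [[0, 0, -0.7], 0, 1],
    [[0, 0, -0.7], 0, 1],
    [[0, 0, -0.7], 0, 1]
  ]
}}

```text
clock: 5.02
tool_pos: [0.4419, 0.2021, 0.0791]
orientation: [-179.9, 0.0, -77.7]
force: [0.4, 2.0, 3.9]
opening: 0.0003
gripper_force: 2.0
```

Request:
{"method": "apply_moves", "body": {
  "commands": [
    [[0, 0, -0.2], 0, 1],
    [[0, 0, -0.4], 0, 1],
    [[0, 0, -0.55], 0, 1],
    [[0, 0, -0.65], 0, 1],
    [[0, 0, -0.65], 0, 1],
    [[0, 0, -0.65], 0, 1],
    [[0, 0, -0.65], 0, 1]
  ]
}}

```text
clock: 5.6
tool_pos: [0.4419, 0.202, 0.0724]
orientation: [-179.9, 0.0, -77.7]
force: [0.2, 2.5, 6.3]
opening: 0.0003
gripper_force: 3.2
```

Request:
{"method": "apply_moves", "body": {
  "commands": [
    [[0.2, 0.04, 0], 0, 1],
    [[0.4, 0.09, 0], 0, 1],
    [[0.6, 0.13, 0], 0, 1],
    [[0.8, 0.18, 0], 0, 1],
    [[1.0, 0.22, 0], 0, 1],
    [[1.2, 0.26, 0], 0, 1],
    [[1.4, 0.31, 0], 0, 1],
    [[1.6, 0.35, 0], 0, 1],
    [[1.8, 0.4, 0], 0, 1],
    [[2.0, 0.44, 0], 0, 1],
    [[2.0, 0.44, 0], 0, 1]
  ]
}}

```text
clock: 6.52
tool_pos: [0.4576, 0.2029, 0.0714]
orientation: [179.5, -0.2, -77.7]
force: [-14.5, -2.2, 18.9]
opening: 0.0004
gripper_force: 9.4
```

```bash
python3 - <<'E'
from h import *
np.set_printoptions(precision=4,suppress=True)
o=ctrl.get_obs(); print(o)
s=ctrl.snapshot("wrist"); t=ctrl.snapshot("side"); u=ctrl.snapshot("top")
c=np.zeros((600,800,3),np.uint8); c[:300,:400]=cv2.resize(s["img"][:,:,::-1],(400,300))
c[:300,400:]=cv2.resize(u["img"][160:250,200:320,::-1],(400,300),interpolation=cv2.INTER_CUBIC)
c[300:,:]=cv2.resize(t["img"][145:235,180:420,::-1],(800,300),interpolation=cv2.INTER_CUBIC)
cv2.imwrite("pics/p3.png",c)
E
```

```text
{'clock': 6.5167, 'joint_pos': array([ 46.3806,  15.231 , -33.1516,  -0.1259, -42.1042, -34.0302]), 'qvel': array([ 0.0998, -0.091 , -0.206 ,  0.1224,  0.3391, -0.2706]), 'tau': array([ -1.9801, -35.5604,  23.581 ,   6.529 ,   4.3616,   0.0326]), 'tool_pos': array([0.4576, 0.2029, 0.0714]), 'orientation': array([179.5498,  -0.2031, -77.7426]), 'force': array([-14.4553,  -2.1934,  18.9474]), 'moment': array([-0.716 ,  5.4772,  0.0242]), 'gripper_force': 9.385416753357276, 'opening': 0.0004029070098636596}
```

View pics/p3.png

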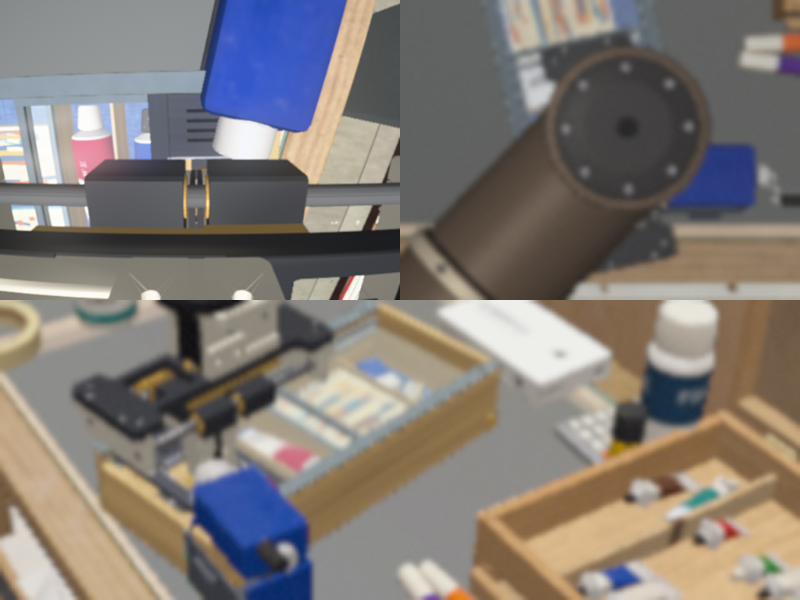

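```bash
python3 - <<'E'
from h import *
np.set_printoptions(precision=4,suppress=True)
s=ctrl.snapshot("wrist"); c=s["img"][90:215,140:400,::-1]
cv2.imwrite("pics/p4.png",cv2.resize(c,(800,385),interpolation=cv2.INTER_CUBIC)); np.save("w4.npy",s,allow_pickle=True)
e=np.array([.977,.215,0]);h=np.array([.4427,.1997,.065])
w=np.load("w2.npy",allow_pickle=True).item()
for v in [(203,25),(212,545)]: print("before",e@(atz(w,(156+v[0]*.32,v[1]*.32),.065)-h))
for v in [(149,97),(150,155)]: print("now",e@(atz(s,np.array(v)*1.28,.065)-h))
E
```

```text
before 0.035887067022725004
before 0.03713579832376409
now 0.043147846985050475
now 0.04412475819576433
```

View pics/p4.png

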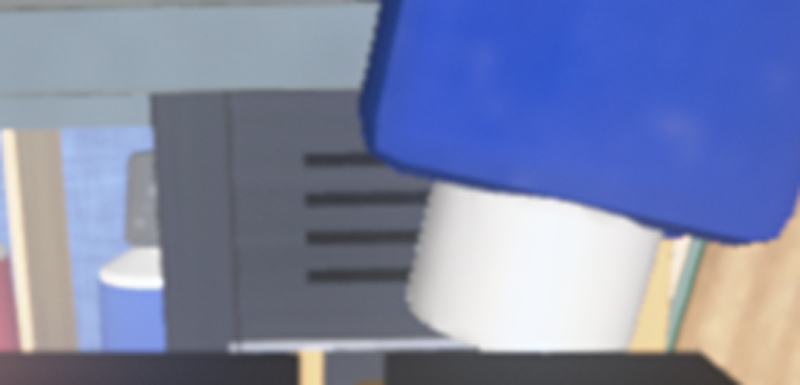

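The lid has slid about 7 mm and its strip is already over the catch. The extra load is from the fingers bottoming the catch, so I'll ease up about 1.5 mm before pushing on.

Request:
{"method": "apply_moves", "body": {
  "commands": [
    [[0, 0, 0.1], 0, 1],
    [[0, 0, 0.15], 0, 1],
    [[0, 0, 0.15], 0, 1],
    [[0, 0, 0.15], 0, 1]
  ]
}}

```text
clock: 7.05
tool_pos: [0.4586, 0.2034, 0.0725]
orientation: [179.7, -0.2, -77.7]
force: [-6.3, -2.5, 7.0]
opening: 0.0004
gripper_force: 3.9
```

Request:
{"method": "apply_moves", "body": {
  "commands": [
    [[0.2, 0.04, 0], 0, 1],
    [[0.4, 0.09, 0], 0, 1],
    [[0.6, 0.13, 0.05], 0, 1],
    [[0.8, 0.18, 0.05], 0, 1],
    [[1.0, 0.22, 0.1], 0, 1],
    [[1.2, 0.26, 0.1], 0, 1],
    [[1.4, 0.31, 0.1], 0, 1],
    [[1.6, 0.35, 0.1], 0, 1],
    [[1.6, 0.35, 0.1], 0, 1]
  ]
}}

```text
clock: 7.8
tool_pos: [0.4757, 0.2077, 0.0733]
orientation: [179.8, -0.1, -77.7]
force: [-3.8, -3.7, -1.9]
opening: 0.0004
gripper_force: 2.2
```

Request:
{"method": "apply_moves", "body": {
  "commands": [
    [[0.4, 0.1, 0.05], 0, 1],
    [[0.9, 0.2, 0.1], 0, 1],
    [[1.4, 0.3, 0.15], 0, 1],
    [[1.9, 0.4, 0.15], 0, 1],
    [[2.4, 0.5, 0.15], 0, 1],
    [[2.9, 0.65, 0.15], 0, 1],
    [[3.4, 0.75, 0.15], 0, 1],
    [[3.9, 0.85, 0.15], 0, 1],
    [[4.4, 0.95, 0.15], 0, 1],
    [[4.9, 1.1, 0.15], 0, 1],
    [[5.4, 1.2, 0.15], 0, 1],
    [[5.9, 1.3, 0.15], 0, 1],
    [[6.4, 1.4, 0.15], 0, 1],
    [[6.9, 1.5, 0.15], 0, 1],
    [[7.4, 1.6, 0.15], 0, 1],
    [[7.9, 1.75, 0.15], 0, 1],
    [[8.4, 1.85, 0.15], 0, 1],
    [[8.9, 1.95, 0.15], 0, 1],
    [[9.4, 2.05, 0.15], 0, 1],
    [[9.8, 2.15, 0.15], 0, 1]
  ]
}}

```text
clock: 9.47
tool_pos: [0.5759, 0.2309, 0.0761]
orientation: [-180.0, 0.0, -77.7]
force: [-2.8, 0.9, 1.2]
opening: 0.0002
gripper_force: 0.8
```

Request:
{"method": "apply_moves", "body": {
  "commands": [
    [[0.2, 0.05, 0], 0, 1],
    [[0.4, 0.1, 0], 0, 1],
    [[0.6, 0.13, 0], 0, 1],
    [[0.8, 0.18, 0], 0, 1],
    [[1.0, 0.22, 0], 0, 1],
    [[1.2, 0.26, 0], 0, 1],
    [[1.4, 0.31, 0], 0, 1],
    [[1.5, 0.33, 0], 0, 1],
    [[1.6, 0.35, 0], 0, 1],
    [[1.7, 0.37, 0], 0, 1],
    [[1.7, 0.37, 0], 0, 1]
  ]
}}

```text
clock: 10.38
tool_pos: [0.5925, 0.2345, 0.0761]
orientation: [-180.0, -0.0, -77.7]
force: [-0.4, 0.0, -0.4]
opening: 0.0003
gripper_force: 0.4
```

Request:
{"method": "apply_moves", "body": {
  "commands": [
    [[0.1, 0.02, 0], 0, 1],
    [[0.2, 0.04, 0], 0, 1],
    [[0.3, 0.07, 0], 0, 1],
    [[0.4, 0.09, 0], 0, 1],
    [[0.45, 0.1, 0], 0, 1],
    [[0.45, 0.1, 0], 0, 1]
  ]
}}

```text
clock: 10.88
tool_pos: [0.5967, 0.2354, 0.076]
orientation: [180.0, -0.0, -77.7]
force: [-2.9, 1.6, 0.7]
opening: 0.0001
gripper_force: 1.0
```

Request:
{"method": "apply_moves", "body": {
  "commands": [
    [[0.1, 0.02, 0], 0, 1],
    [[0.2, 0.04, 0], 0, 1],
    [[0.3, 0.07, 0], 0, 1],
    [[0.4, 0.09, 0], 0, 1],
    [[0.4, 0.09, 0], 0, 1]
  ]
}}

```text
clock: 11.3
tool_pos: [0.5972, 0.2354, 0.0758]
orientation: [179.6, -0.1, -77.7]
force: [-17.0, 2.1, 10.8]
opening: 0.0004
gripper_force: 8.0
```

The rising force means the lid is at its rear stop. I'll back off, lift clear and check.

Request:
{"method": "apply_moves", "body": {
  "commands": [
    [[-0.3, -0.07, 0], 0, 1],
    [[-0.8, -0.15, 0], 0, 1],
    [[-0.8, -0.15, 0], 0, 1],
    [[-0.8, -0.15, 0], 0, 1],
    [[-0.8, -0.15, 2], 0, 1],
    [[-0.8, -0.15, 5], 0, 1],
    [[-0.8, -0.15, 9], 0, 1],
    [[-0.8, 5, 13], 0, 1],
    [[-4, 9, 15], 0, 1],
    [[-8, 9, 15], 0, 1],
    [[-12, 9, 15], 0, 1],
    [[-12, 9, 15], 0, 1],
    [[-12, 9, 15], 0, 1],
    [[-12, 9, 15], 0, 1]
  ]
}}

```text
clock: 12.47
tool_pos: [0.4805, 0.3271, 0.227]
orientation: [-179.9, 0.1, -77.6]
force: [0.3, -0.5, -0.2]
opening: 0.0003
gripper_force: 0.0
```

```bash
python3 - <<'E'
from h import *
np.set_printoptions(precision=4,suppress=True)
o=ctrl.get_obs(); print(o["clock"],o["tool_pos"],o["force"])
s=ctrl.snapshot("wrist"); cv2.imwrite("pics/w5b.png",cv2.resize(s["img"][:,:,::-1],(800,600),interpolation=cv2.INTER_CUBIC)); np.save("w5.npy",s,allow_pickle=True)
e=np.array([.977,.215,0]);h=np.array([.4427,.1997,.065])
for t,z in [("finger_hole",.065),("catch_top",.0645)]:
    for r in ctrl.spot_point(s,t)[:2]:
        p=atz(s,r["at"],z); print(t,r["at"],round(r["score"],2),p,"along",e@(p-h))
E
```

```text
12.4667 [0.4805 0.3271 0.227 ] [ 0.3444 -0.472  -0.2323]
finger_hole [223.4, 67.6] 0.63 [0.5281 0.2309 0.065 ] along 0.09010334737696024
catch_top [329.2, 52.9] 0.85 [0.4367 0.1969 0.0645] along -0.006434587713764725
```

View pics/w5b.png

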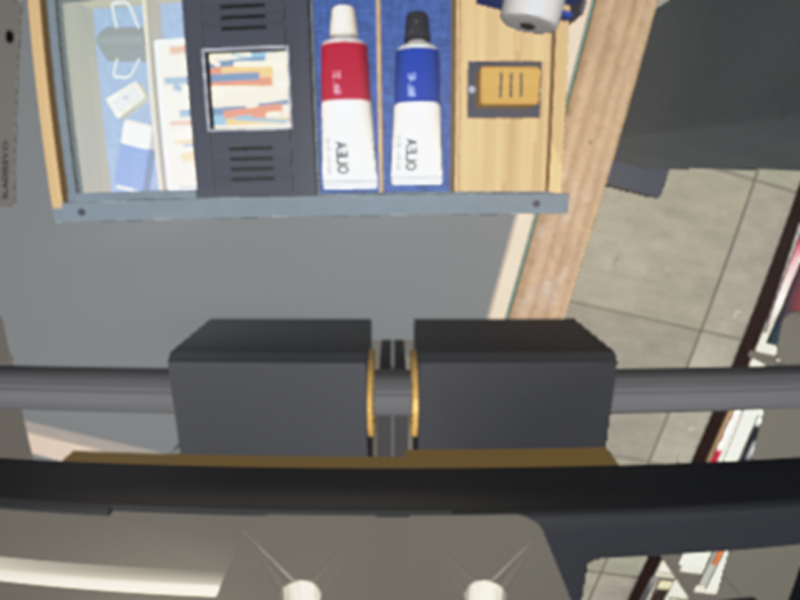

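The catch is up at (510, 87) and both tubes are uncovered. The hole is now at (249, 88), so I'll compute the lid travel and hand in if it is 143 mm or more.

```bash
python3 - <<'E'
from h import *
s=np.load("w5.npy",allow_pickle=True).item()
e=np.array([.977,.215,0]);h=np.array([.4427,.1997,.065])
C=np.mean([atz(s,np.array(p)*.64,.065) for p in [(205,50),(289,47),(292,129),(210,132)]],0)
k=np.mean([atz(s,np.array(p)*.64,.0645) for p in [(479,67),(540,66),(542,106),(481,107)]],0)
print("lid",e@(C-h),"rel catch",e@(C-k)-.0045)
if e@(C-k)-.0045>.145: print(ctrl.close_job())
E
```

```text
lid 0.14894588894353505 rel catch 0.14876697667459687
the job is handed in; nothing more can be done
None
```

The display case is open and the job is handed in. From the last picture, the lid stands about 149 mm back, at its stop. The catch is up in front of it, and the tubes look undisturbed; I did not re-measure the bystanders.

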